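Top up a sloping pin magazine and click its cap shut

TASK

Top up the sloping pin magazine: slide its red cap back uphill out of the way, lay the spare brass pin on the rails in line behind the brass pin already in the tube, then slide the cap down again and press it until it clicks fully home, so that both brass pins are shut in the tube. Let go of everything, and leave the dark steel pin, the blue pin and the other things on the bench where they are.

Things in the scene. Friction and masses are not known exactly. Their poses are not given: they have to be found in the camera images.
- tube: sloping magazine on a fixed green stand: slotted aluminium tube, then two bare steel rails uphill of its mouth. Origin: inner face of the shut low end, on the pins' centre line. x: up the 25 degree slope along tube and rails; y: across; z: square to the slope, upward. Tube from x = 0 to 150 mm (37 mm wide, roof 18 mm above the centre line, slot 15 mm), open rails from 150 to 325 mm.
- cradle (a point): point at x = 197 mm, y = z = 0 in the tube's frame (same axes): a good place for a pin's middle on the rails, between mouth and opened cap. A pin resting on the rails has its axis at y = z = 0. Rails and the 16 mm wide bar under them keep within 12 mm either side of y = 0, so fingers can straddle pin and rails to 30 mm below the centre line.
- cap (a joint): slide of the red cap along the tube's x, m: 0 = fully home over the mouth (stop), 0.112 = fully back uphill (stop). A sprung detent over the first 14 mm holds it shut (about 8 to 10 N to pass either way; below about 3 mm it pulls itself home). Steady friction of 1.5 N keeps it where it is left. Its black nose (19 mm across) is at x = 143 mm + this value in the tube's frame, on the centre line, and pushes pins ahead of it.
- cap_grip (a point): point in the upper part of the cap's upright red handle, to grip it by; moves with the cap, has the tube's axes. Handle 20 mm wide (tube's y), 26 mm long (x), standing along the tube's z; its top is 18 mm above this point, the cap's 30 mm wide body begins 26 mm below it, the pins' centre line 45 mm below it.
- pin_spare: the spare brass pin with two black bands, to be loaded: cylinder 24 mm in diameter, 70 mm long, about 0.2 kg. Origin at its middle, x along it. It starts level, 37 mm above the table, in one of three places of the green pin rack, on two rails narrower than itself and 29 mm above the rack's base plate, 70 mm from the next pin's axis; fingers can straddle it.
- pin_loaded: the brass pin already in the tube, same size; origin at its middle, x along it. Its middle starts about 62 mm from the shut end (35 mm when fully down); friction keeps it there until it is pushed.
- pin_steel: dark steel pin of the same size in the rack, to be left alone; origin at its middle, x along it.
- pin_blue: blue pin of the same size in the rack, to be left alone; origin at its middle, x along it.
- wrench: loose 190 mm wrench lying flat on the right, to be left alone; origin under its middle.
- screwdriver: loose 200 mm screwdriver lying on the right, to be left alone; origin under its middle.
- oil_bottle: yellow bottle with red cap, 56 mm across, 130 mm high, to be left alone; origin under its middle.
- clamp_strap: loose steel clamp strap, 100 x 32 x 28 mm, to be left alone; origin under its middle.
- gauge_block: steel block, 60 x 35 x 30 mm, to be left alone; origin under its middle.
- mug: blue mug, 80 mm across, 90 mm high, to be left alone; origin under its middle.
Things that resemble listed ones, but are neither listed nor needed, are in the scene too. Leave any orange or turquoise look-alike of the pin_spare alone. Leave any purple look-alike of the pin_loaded alone.

How it is judged:
On the way, in this order (a step that is already met when the one before it is completed fails the run):
1. the cap is slid back at least 80 mm (value of joint cap above 0.08 m), for 0.2 s.
2. the spare brass pin lies on the rails or in the tube, in line with it (within 6 mm and 0.12 rad), wholly below the open cap (x of pin_spare in the frame of tube between 0.09 and 0.222 m and y of pin_spare in the frame of tube between -0.006 and 0.006 m and z of pin_spare in the frame of tube between -0.006 and 0.006 m and angle between the x axis of pin_spare and the x axis of tube, either way round below 0.12 rad), for 0.2 s.
At the end, for the whole second after the job is handed in: The cap is home within 3 mm (clicked shut), the spare brass pin lies in the tube in line with it (within 6 mm) right behind the first brass pin, which has been pushed down to the closed end (both within 7 mm of their end places), and both are at rest (value of joint cap below 0.003 m and x of pin_spare in the frame of tube between 0.098 and 0.112 m and x of pin_loaded in the frame of tube between 0.028 and 0.042 m and distance between pin_spare and pin_loaded below 0.08 m and y of pin_spare in the frame of tube between -0.006 and 0.006 m and z of pin_spare in the frame of tube between -0.006 and 0.006 m and linear speed of each of pin_spare, pin_loaded below 0.02 m/s); the robot touches nothing.
It fails at once if the dark steel or the blue pin is moved more than 20 mm (distance of any of pin_steel, pin_blue from where it was at the start of the episode above 0.02 m).
It fails at once if another thing on the bench is moved more than 30 mm (distance of any of wrench, screwdriver, oil_bottle, clamp_strap, gauge_block, mug from where it was at the start of the episode above 0.03 m).
It also fails if it takes over 61 s, if anything falls off the work surface, if the arm or the gripper's body presses on something with over 40 N, if the wrist force passes 120 N, or if a joint passes its speed limit or range.

ROBOT

A 6-joint arm with a two-finger parallel gripper is mounted at the origin on the work surface. World frame = base frame: x ahead of the robot, y to its left, z up, the work surface at z = 0. Lengths are in m, angles in rad, forces in N, time in s.
With the tool pointing down it reaches from about 0.3 to 0.775 m from the base axis. Payload 14.6 kg.
Tool frame: the origin (TCP) lies on the mounting face of the last link; the fingertips stand 199 mm ahead of it and the grasp point (between the pads) lies 180 mm ahead of it; z points along the fingers, y is the line along which they close (so a half turn about z gives the same grasp; the last joint's range is limited). The gripper opens to 94 mm and grips with 3 to 60 N. Pads are 16 mm wide; open, the fingers measure 119 mm over their backs; the gripper's body (75 mm by 177 mm) begins 78 mm behind the grasp point.
Start: joints at [1.097, 0.3, 1.521, -0, 1.321, -0.067], TCP at [0.218, 0.505, 0.405] pointing down, gripper open.
Joint ranges: [-3.03, 3.03], [-0.79, 2.21], [0.23, 2.52], [-1.04, 4.18], [0, 3.07], [-2.55, 2.55]. Speed limits (rad/s): [2.22, 2.22, 2.57, 3.14, 3.14, 3.14].

INTERFACE

Orientations are given as [roll, pitch, yaw] about the fixed x, y, z axes, in that order (R = Rz(yaw) Ry(pitch) Rx(roll)).
In Python, from station import get_obs, camera, hand_in gives the robot as it stands.
- The arm moves only by the tool apply_moves, never from a script. Its argument "increments" is a list of rows, each an object of numbers: "tx", "ty", "tz": the shift along the tool's x, y, z as a fraction of full scale; "ax", "ay", "az": the turn, a rotation vector about the tool's x, y, z as a fraction of full scale. In form: [{"tx": .., "ty": .., "tz": .., "ax": .., "ay": .., "az": ..}, ...]. A call has 1 to 12 rows; each row shifts and turns the commanded pose from where the row before left it, along the tool's axes as they then stand; what a row does not reach is not made up. Full scale, the value 1, is 30 mm for a shift and 5 degrees for a turn. A row lasts 1/8 s, in which the tool goes at most 62.5 mm and 10.7 degrees, less where a joint would pass 70% of its speed; a pose out of reach is approached as far as the arm can. A call with a number of a shift or a turn outside -1 to 1 is refused whole. A call with a gripper value outside its range is refused whole. "jaw" is the closure, from 0 (fully open) to 1 (shut), set as the call begins (left out, the last holds). The fingers move at their own pace and stop on an object; "force" is the grip in N (left out, the last holds). Time passes only in rows, so rows that do not move let the fingers close. It gives the time, the measured TCP pose, the force, the opening and the grip force at its end, in the units of the state.
- get_obs(): the state, without advancing time (a new reading comes with each control period).
- camera(name): name is "scene" or "side" or "wrist"; returns a dict with "pixels" (420x560x3 uint8, red, green, blue), "camera_matrix" (3x3 intrinsics, pixels), "dist" ([k1, k2, p1, p2, k3] as OpenCV has them; the pictures are not rectified), "R" (3x3) and "t" (3): a world point X has camera coordinates R X + t; the wrist camera has in their place "T_tool_cam" (4x4, takes a point from camera to tool coordinates, whose origin is the TCP and whose axes are the flange's). Camera axes: x right, y down, z forward; pixel columns grow to the right and rows downward; lengths in m; the calibration is good to about 2 mm. A picture is of the moment at which its call begins: read the wrist's pose just before it. There is no depth.
- hand_in(): hands the job in; it is judged then, once.
The state is a dict: "time_s": time; "qpos": joint angles; "joint_vel": joint speeds; "tau": joint torques, N m; "ee_pos": TCP position; "eef_rot": TCP orientation; "force": force on the tool from outside, world axes, zero at the start; "moment": the same for the moment, N m; "grip_width": finger opening in m; "grip_force": force on a finger pad.
Only numpy, scipy, OpenCV 4.12 (cv2) and the standard library are available. Lean on these libraries where they do the work, as an engineer would, in place of code of your own. Each camera call takes 0.05 s, during which the arm holds its last target. There are 200 camera calls.

## Working session

There is one attempt and no reset: what is moved stays moved. The work goes in short steps, Python scripts to look and compute and a tool call to move; the robot and the scene stay as the last step left them, time stands still between calls to the robot, and variables do not carry over. Pictures are saved under pics/ and viewed, at most 10 in all, crops included, and the job is handed in when it is done.

Besides the shell and the picture viewer there is one more tool, called after "Request:" as name(argument=value, ...), one argument or row to a line, values as JSON. apply_moves: Moves the arm, as the interface text tells. Its arguments: {"type":"object","properties":{"increments":{"type":"array"},"jaw":{"type":"number"},"force":{"type":"number"}},"required":["increments"]}

```bash
mkdir -p pics; ls
cat > h.py <<'E'
import numpy as np, cv2, json
from station import get_obs, camera
from scipy.spatial.transform import Rotation as Ro
def shot(n,f):
    o=get_obs(); c=camera(n); cv2.imwrite('pics/'+f+'.png',c['pixels'][:,:,::-1])
    if n=='wrist':
        T=np.eye(4); T[:3,:3]=Ro.from_euler('xyz',o['eef_rot']).as_matrix(); T[:3,3]=o['ee_pos']
        W=T@np.array(c['T_tool_cam']); R=W[:3,:3].T; t=-R@W[:3,3]
    else: R=np.array(c['R']); t=np.array(c['t'])
    np.savez('pics/'+f+'.npz',p=c['pixels'],K=c['camera_matrix'],d=c['dist'],R=R,t=t)
    return load(f)
def load(f):
    return dict(np.load('pics/'+f+'.npz'))
def ray(c,uv):
    n=cv2.undistortPoints(np.array(uv,float).reshape(-1,1,2),c['K'],c['d']).reshape(-1,2)
    d=np.c_[n,np.ones(len(n))]@c['R']; return -c['R'].T@c['t'], d
def plane(c,uv,z):
    o,d=ray(c,uv); return o+d*((z-o[2])/d[:,2])[:,None]
def tri(views):
    A=np.zeros((3,3));b=np.zeros(3)
    for c,uv in views:
        o,d=ray(c,[uv]); d=d[0]/np.linalg.norm(d[0]); P=np.eye(3)-np.outer(d,d); A+=P;b+=P@o
    X=np.linalg.solve(A,b)
    return X
def proj(c,X):
    return cv2.projectPoints(np.array(X,float).reshape(-1,1,3),cv2.Rodrigues(c['R'])[0],c['t'],c['K'],c['d'])[0].reshape(-1,2)
E
python3 - <<'E'
from h import *
print(get_obs())
for n in('scene','side','wrist'):
    c=shot(n,n+'0'); print(n,-c['R'].T@c['t'],c['R'][2],c['K'][0,0])
E
```

```text
pics
{'time_s': 0.0, 'qpos': array([ 1.09738048e+00,  3.00436094e-01,  1.52155789e+00, -5.13509215e-05,
        1.32072528e+00, -6.65932869e-02]), 'joint_vel': array([ 1.86094515e-04, -9.97181712e-04,  4.20730836e-04, -1.62308769e-03,
        1.35875999e-03,  8.29594062e-05]), 'tau': array([ 1.12009740e-03, -5.31801260e+01, -3.52730262e+01,  7.08900648e-02,
        2.44285783e-02, -1.34037778e-04]), 'ee_pos': array([0.2176174 , 0.5050773 , 0.40411523]), 'eef_rot': array([-3.14046523e+00, -2.53401240e-05,  2.73478282e+00]), 'force': array([ 0.17670763, -0.44599004, -0.13360328]), 'moment': array([ 0.01401209, -0.01025458, -0.04457083]), 'grip_force': 0.0, 'grip_width': 0.09424636021748958}
scene [1.34210582 0.38918418 1.5914154 ] [-0.47933499 -0.22308035 -0.84880688] 526.0327467659407
side [ 0.12234933 -0.53074802  0.88357708] [ 0.36751211  0.53672243 -0.75951556] 394.8767728629624
wrist [0.14219581 0.53771513 0.38418761] [ 0.25453812 -0.11225449 -0.96052552] 340.6008618037763
```

View pics/scene0.png

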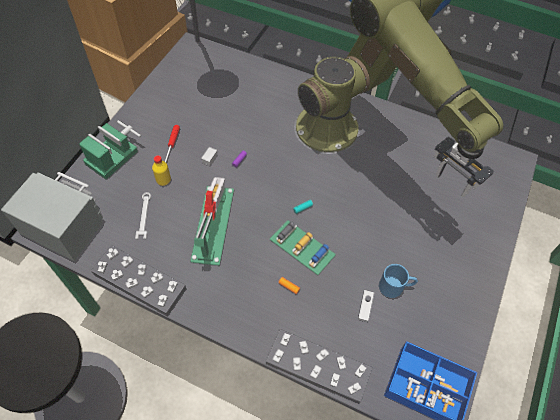

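View pics/side0.png

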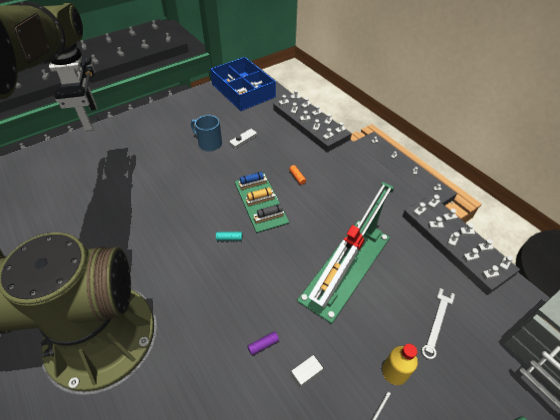

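The scene view shows the brass pin at about (304,242), the red cap at (210,200) and the magazine running from (217,182) to about (197,250). In the side view the pin is at (260,195), the cap at (353,237), the tube's low end at (318,298) and the rail top at (388,187). Next I'll enlarge these areas.

Run:
```python
from h import *
a=cv2.imread('pics/scene0.png');b=cv2.imread('pics/side0.png')
f=lambda i,x,y,w,h,k:cv2.resize(i[y:y+h,x:x+w],None,fx=k,fy=k,interpolation=cv2.INTER_CUBIC)
L=np.vstack([f(a,180,170,65,100,4),np.zeros((200,260,3),np.uint8)])
# scene pin crop 260x200 at x4 = 65x50
L[400:600]=f(a,270,218,65,50,4)
Rr=f(b,230,165,180,160,3)
c=np.zeros((600,800,3),np.uint8);c[:,:260]=L;c[:480,260:800]=Rr
cv2.imwrite('pics/crop0.png',c)
def cents(c,m,lo=15):
    n,l,s,ce=cv2.connectedComponentsWithStats(m.astype(np.uint8));return [(s[i,4],ce[i].round(1),s[i,:4]) for i in range(1,n) if s[i,4]>=lo]
for n in('scene0','side0'):
    h=cv2.cvtColor(cv2.imread(f'pics/{n}.png'),cv2.COLOR_BGR2HSV)
    print(n,'brass',cents(0,cv2.inRange(h,(14,110,90),(28,255,255))>0),'\nred',cents(0,(cv2.inRange(h,(0,160,60),(5,255,255))|cv2.inRange(h,(175,160,60),(180,255,255)))>0))
```

```text
scene0 brass [(np.int32(6466), array([122.8,  38.8]), array([ 68,   0, 119, 102], dtype=int32)), (np.int32(331), array([161.2, 173.1]), array([152, 161,  19,  25], dtype=int32)), (np.int32(23), array([475.9, 166.3]), array([472, 163,   9,   8], dtype=int32)), (np.int32(31), array([214.4, 189.9]), array([212, 185,   6,  12], dtype=int32)), (np.int32(125), array([302.9, 241.1]), array([295, 232,  17,  19], dtype=int32)), (np.int32(126), array([288.6, 284.6]), array([279, 277,  20,  16], dtype=int32)), (np.int32(34), array([447.6, 385.9]), array([440, 382,  18,  10], dtype=int32)), (np.int32(25), array([408.9, 392.6]), array([407, 388,   5,  10], dtype=int32)), (np.int32(41), array([447.1, 405.7]), array([443, 401,  11,  11], dtype=int32))] 
red [(np.int32(128), array([173.3, 135.2]), array([168, 125,  12,  23], dtype=int32)), (np.int32(42), array([157.2, 159. ]), array([154, 156,   7,   7], dtype=int32)), (np.int32(175), array([209.1, 203.2]), array([204, 191,  12,  28], dtype=int32))]
side0 brass [(np.int32(1161), array([428.8, 174.8]), array([350, 125, 131,  95], dtype=int32)), (np.int32(55), array([297.3, 172.5]), array([292, 166,  12,  14], dtype=int32)), (np.int32(169), array([258.7, 193.6]), array([247, 188,  25,  13], dtype=int32)), (np.int32(152), array([329.8, 276.1]), array([321, 263,  19,  28], dtype=int32)), (np.int32(787), array([399.6, 367. ]), array([384, 346,  34,  39], dtype=int32))] 
red [(np.int32(271), array([354.3, 236.9]), array([344, 225,  20,  24], dtype=int32)), (np.int32(171), array([409.3, 350.9]), array([402, 344,  15,  15], dtype=int32))]
```

View pics/crop0.png

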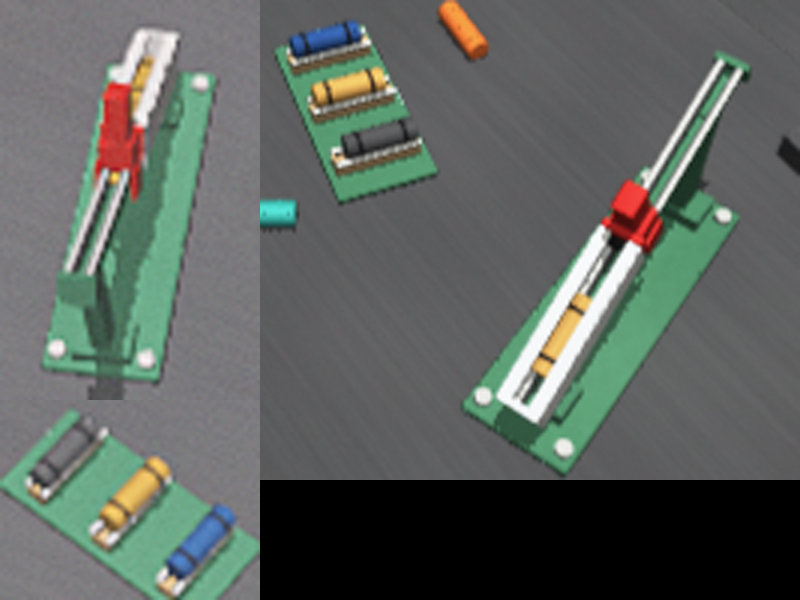

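The crops show the magazine's low end nearest the robot, with rails rising away from it. The spare pin's centre is at about scene (303.5,241.5) and side (259.7,194.3). I'll triangulate the base screws, the rail ends and the handle.

Run:
```python
from h import *
A=load('scene0');B=load('side0')
s=lambda x,y:(230+(x-260)/3-.3,165+y/3-.3)
t=lambda x,y:(180+x/4-.4,170+y/4-.4)
u=lambda x,y:(270+x/4-.4,218+(y-400)/4-.4)
def T(n,a,b):
    X=tri([(A,a),(B,b)]);print(n,X.round(4),'err',(proj(A,X)[0]-a).round(1),(proj(B,X)[0]-b).round(1));return X
# which screws
for n,p in dict(lowR=t(201,83),upL=t(57,348),upR=t(146,358)).items(): print('scene',n,plane(A,[p],.01).round(3))
for n,p in dict(l=s(482,397),r=s(565,448),ur=s(723,214)).items(): print('side',n,plane(B,[p],.01).round(3))
T('pin',u(134,494),s(349,88))
for n,p in dict(a=u(110,520),b=u(160,467)).items(): print('pin sc',n,plane(A,[p],.04).round(4))
for n,p in dict(a=s(316,97),b=s(382,80)).items(): print('pin sd',n,plane(B,[p],.04).round(4))
for n,p in dict(a=s(340,202),b=s(437,172),c=s(276,53)).items(): print('rack sd',n,plane(B,[p],.005).round(4))
T('railend-l',t(92,272),s(722,62));T('railend-r',t(72,270),s(742,68))
T('handle top',t(117,95),s(635,195))
print(plane(A,[t(117,92)],.2),plane(B,[s(635,192)],.2))
T('tube low',t(155,33),s(520,405))
```

```text
scene lowR [[ 0.439 -0.198  0.01 ]]
scene upL [[ 0.729 -0.18   0.01 ]]
scene upR [[ 0.704 -0.108  0.01 ]]
side l [[ 0.444 -0.195  0.01 ]]
side r [[ 0.471 -0.267  0.01 ]]
side ur [[ 0.737 -0.174  0.01 ]]
pin [0.5287 0.1302 0.0376] err [-0.2  0.1] [-0.2 -0.1]
pin sc a [[0.5608 0.123  0.04  ]]
pin sc b [[0.4961 0.1402 0.04  ]]
pin sd a [[0.4954 0.136  0.04  ]]
pin sd b [[0.5599 0.1183 0.04  ]]
rack sd a [[0.4591 0.0403 0.005 ]]
rack sd b [[0.5539 0.0177 0.005 ]]
rack sd c [[0.5096 0.2389 0.005 ]]
railend-l [ 0.7276 -0.1294  0.179 ] err [-0.7  0.1] [-0.9 -0.2]
railend-r [ 0.734  -0.144   0.1809] err [-1.   0.1] [-1.2 -0.3]
handle top [ 0.5763 -0.1915  0.1787] err [-0.4  0.1] [-0.6 -0.2]
[[ 0.58455222 -0.1830792   0.2       ]] [[ 0.56527193 -0.20076401  0.2       ]]
tube low [ 0.4424 -0.2383  0.0672] err [ 0. -0.] [0. 0.]
```

```bash
cat >> h.py <<'E'
try: P=json.load(open('est.json'))
except Exception: P=dict(o=[.452,-.232,.049],yaw=18.8,hx=.173,pin=[.5287,.1302,.037],pyaw=-14.5)
def Rt(): return Ro.from_euler('ZY',[P['yaw'],-25],degrees=True).as_matrix()
def tube(x,y=0,z=0): return np.array(P['o'])+Rt()@[x,y,z]
def Rtool(M): return M@np.diag([1,-1,-1])   # tool x = +x, z down
def plan(g,R,back=0.):
    "grasp point g, tool rot R"
    o=get_obs(); C=Ro.from_euler('xyz',o['eef_rot']).as_matrix(); p=np.array(o['ee_pos'])
    t=np.array(g)-R[:,2]*(.18+back)
    rv=Ro.from_matrix(C.T@R).as_rotvec(degrees=True)/5
    print('t',round(o['time_s'],2),'TCP',p.round(4),'target',t.round(4),'F',np.round(o['force'],1))
    print(' rot rows',rv.round(2),'| shift rows before rot',(C.T@(t-p)/.03).round(2),'| after rot',(R.T@(t-p)/.03).round(2))
E
python3 - <<'E'
from h import *
plan(tube(P['hx'],0,.045),Rtool(Rt()),.07)
E
```

```text
t 0.15 TCP [0.2176 0.5051 0.4042] target [ 0.4824 -0.2216  0.3895] F [ 0.4  0.9 -0.4]
 rot rows [-6.    2.32 27.03] | shift rows before rot [-17.69 -18.76   0.51] | after rot [ 0.29 25.78  0.68]
```

Request:
apply_moves(
  increments=[
    {"tx":-0.74,"ty":-0.78,"tz":0.02},
    {"tx":-0.74,"ty":-0.78,"tz":0.02},
    {"tx":-0.74,"ty":-0.78,"tz":0.02},
    {"tx":-0.74,"ty":-0.78,"tz":0.02},
    {"tx":-0.74,"ty":-0.78,"tz":0.02},
    {"tx":-0.74,"ty":-0.78,"tz":0.02},
    {"tx":-0.74,"ty":-0.78,"tz":0.02},
    {"tx":-0.74,"ty":-0.78,"tz":0.02},
    {"tx":-0.74,"ty":-0.78,"tz":0.02},
    {"tx":-0.74,"ty":-0.78,"tz":0.02},
    {"tx":-0.74,"ty":-0.78,"tz":0.02},
    {"tx":-0.74,"ty":-0.78,"tz":0.02},
  ],
  jaw=0,
)

```text
schema error: expected keys tx, ty, tz, ax, ay, az
```

Request:
apply_moves(
  increments=[
    {"tx":-0.74,"ty":-0.78,"tz":0.02},
    {"tx":-0.74,"ty":-0.78,"tz":0.02},
    {"tx":-0.74,"ty":-0.78,"tz":0.02},
    {"tx":-0.74,"ty":-0.78,"tz":0.02},
    {"tx":-0.74,"ty":-0.78,"tz":0.02},
    {"tx":-0.74,"ty":-0.78,"tz":0.02},
    {"tx":-0.74,"ty":-0.78,"tz":0.02},
    {"tx":-0.74,"ty":-0.78,"tz":0.02},
    {"tx":-0.74,"ty":-0.78,"tz":0.02},
    {"tx":-0.74,"ty":-0.78,"tz":0.02},
    {"tx":-0.74,"ty":-0.78,"tz":0.02},
    {"tx":-0.74,"ty":-0.78,"tz":0.02},
  ],
)

```text
schema error: expected keys tx, ty, tz, ax, ay, az
```

Request:
apply_moves(
  increments=[
    {"ax":-0.214,"ay":0.083,"az":0.965},
    {"ax":-0.214,"ay":0.083,"az":0.965},
    {"ax":-0.214,"ay":0.083,"az":0.965},
    {"ax":-0.214,"ay":0.083,"az":0.965},
    {"ax":-0.214,"ay":0.083,"az":0.965},
    {"ax":-0.214,"ay":0.083,"az":0.965},
    {"ax":-0.214,"ay":0.083,"az":0.965},
    {"ax":-0.214,"ay":0.083,"az":0.965},
    {"ax":-0.214,"ay":0.083,"az":0.965},
    {"ax":-0.214,"ay":0.083,"az":0.965},
    {"ax":-0.214,"ay":0.083,"az":0.965},
    {"ax":-0.214,"ay":0.083,"az":0.965},
  ],
)

```text
schema error: expected keys tx, ty, tz, ax, ay, az
```

Request:
apply_moves(
  increments=[
    {"ax":-0.214,"ay":0.083,"az":0.965},
    {"ax":-0.214,"ay":0.083,"az":0.965},
    {"ax":-0.214,"ay":0.083,"az":0.965},
    {"ax":-0.214,"ay":0.083,"az":0.965},
    {"ax":-0.214,"ay":0.083,"az":0.965},
    {"ax":-0.214,"ay":0.083,"az":0.965},
    {"ax":-0.214,"ay":0.083,"az":0.965},
    {"ax":-0.214,"ay":0.083,"az":0.965},
    {"ax":-0.214,"ay":0.083,"az":0.965},
    {"ax":-0.214,"ay":0.083,"az":0.965},
    {"ax":-0.214,"ay":0.083,"az":0.965},
    {"ax":-0.214,"ay":0.083,"az":0.965},
  ],
)

```text
schema error: expected keys tx, ty, tz, ax, ay, az
```

Request:
apply_moves(
  increments=[
    {"ax":-0.214,"ay":0.083,"az":0.965},
    {"ax":-0.214,"ay":0.083,"az":0.965},
    {"ax":-0.214,"ay":0.083,"az":0.965},
    {"ax":-0.214,"ay":0.083,"az":0.965},
    {},
    {},
  ],
)

```text
schema error: expected keys tx, ty, tz, ax, ay, az
```

Run:
```python
from h import *
plan(tube(P['hx'],0,.045),Rtool(Rt()),.07)
c=shot('wrist','w1')
im=cv2.imread('pics/w1.png')
for x in (.0,.15,.325):
  for y in (-.0185,.0185):
    q=proj(c,[tube(x,y,.018 if x<.2 else -.005)])[0]
    if abs(q).max()<2000: cv2.circle(im,tuple(int(v) for v in q),3,(255,0,255),1)
q=proj(c,[tube(P['hx']+a,b,.063) for a,b in((-.013,-.01),(.013,-.01),(.013,.01),(-.013,.01))]).astype(int)
cv2.polylines(im,[q.reshape(-1,1,2)],True,(0,255,255),1)
cv2.imwrite('pics/w1d.png',im)
```

```text
t 0.15 TCP [0.2176 0.5051 0.4042] target [ 0.4824 -0.2216  0.3895] F [ 0.4  0.9 -0.4]
 rot rows [-6.    2.32 27.03] | shift rows before rot [-17.69 -18.76   0.51] | after rot [ 0.29 25.78  0.68]
```

View pics/w1d.png

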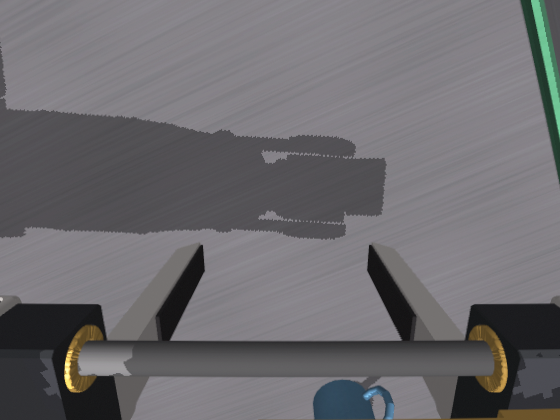

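The rows need all six keys, so nothing has moved and this picture shows only bare bench, with the mug at (345,400). I'll resend them.

Request:
apply_moves(
  increments=[
    {"tx":-0.74,"ty":-0.78,"tz":0.02,"ax":0,"ay":0,"az":0},
    {"tx":-0.74,"ty":-0.78,"tz":0.02,"ax":0,"ay":0,"az":0},
    {"tx":-0.74,"ty":-0.78,"tz":0.02,"ax":0,"ay":0,"az":0},
    {"tx":-0.74,"ty":-0.78,"tz":0.02,"ax":0,"ay":0,"az":0},
    {"tx":-0.74,"ty":-0.78,"tz":0.02,"ax":0,"ay":0,"az":0},
    {"tx":-0.74,"ty":-0.78,"tz":0.02,"ax":0,"ay":0,"az":0},
    {"tx":-0.74,"ty":-0.78,"tz":0.02,"ax":0,"ay":0,"az":0},
    {"tx":-0.74,"ty":-0.78,"tz":0.02,"ax":0,"ay":0,"az":0},
    {"tx":-0.74,"ty":-0.78,"tz":0.02,"ax":0,"ay":0,"az":0},
    {"tx":-0.74,"ty":-0.78,"tz":0.02,"ax":0,"ay":0,"az":0},
    {"tx":-0.74,"ty":-0.78,"tz":0.02,"ax":0,"ay":0,"az":0},
    {"tx":-0.74,"ty":-0.78,"tz":0.02,"ax":0,"ay":0,"az":0},
  ],
  jaw=0,
)

```text
time_s: 1.7
ee_pos: [0.3513, 0.1408, 0.3975]
eef_rot: [3.141, 0.0, 2.735]
force: [1.0, -0.6, 0.1]
grip_width: 0.0939
grip_force: 0.0
```

Request:
apply_moves(
  increments=[
    {"tx":-0.74,"ty":-0.78,"tz":0.02,"ax":0,"ay":0,"az":0},
    {"tx":-0.74,"ty":-0.78,"tz":0.02,"ax":0,"ay":0,"az":0},
    {"tx":-0.74,"ty":-0.78,"tz":0.02,"ax":0,"ay":0,"az":0},
    {"tx":-0.74,"ty":-0.78,"tz":0.02,"ax":0,"ay":0,"az":0},
    {"tx":-0.74,"ty":-0.78,"tz":0.02,"ax":0,"ay":0,"az":0},
    {"tx":-0.74,"ty":-0.78,"tz":0.02,"ax":0,"ay":0,"az":0},
    {"tx":-0.74,"ty":-0.78,"tz":0.02,"ax":0,"ay":0,"az":0},
    {"tx":-0.74,"ty":-0.78,"tz":0.02,"ax":0,"ay":0,"az":0},
    {"tx":-0.74,"ty":-0.78,"tz":0.02,"ax":0,"ay":0,"az":0},
    {"tx":-0.74,"ty":-0.78,"tz":0.02,"ax":0,"ay":0,"az":0},
    {"tx":-0.74,"ty":-0.78,"tz":0.02,"ax":0,"ay":0,"az":0},
    {"tx":-0.74,"ty":-0.78,"tz":0.02,"ax":0,"ay":0,"az":0},
  ],
)

```text
time_s: 3.2
ee_pos: [0.485, -0.2225, 0.3901]
eef_rot: [3.142, -0.0, 2.735]
force: [-0.3, 0.8, 0.5]
grip_width: 0.0939
grip_force: 0.0
```

Request:
apply_moves(
  increments=[
    {"tx":0,"ty":0,"tz":0,"ax":-0.214,"ay":0.083,"az":0.965},
    {"tx":0,"ty":0,"tz":0,"ax":-0.214,"ay":0.083,"az":0.965},
    {"tx":0,"ty":0,"tz":0,"ax":-0.214,"ay":0.083,"az":0.965},
    {"tx":0,"ty":0,"tz":0,"ax":-0.214,"ay":0.083,"az":0.965},
    {"tx":0,"ty":0,"tz":0,"ax":-0.214,"ay":0.083,"az":0.965},
    {"tx":0,"ty":0,"tz":0,"ax":-0.214,"ay":0.083,"az":0.965},
    {"tx":0,"ty":0,"tz":0,"ax":-0.214,"ay":0.083,"az":0.965},
    {"tx":0,"ty":0,"tz":0,"ax":-0.214,"ay":0.083,"az":0.965},
    {"tx":0,"ty":0,"tz":0,"ax":-0.214,"ay":0.083,"az":0.965},
    {"tx":0,"ty":0,"tz":0,"ax":-0.214,"ay":0.083,"az":0.965},
    {"tx":0,"ty":0,"tz":0,"ax":-0.214,"ay":0.083,"az":0.965},
    {"tx":0,"ty":0,"tz":0,"ax":-0.214,"ay":0.083,"az":0.965},
  ],
)

```text
time_s: 4.7
ee_pos: [0.4847, -0.2215, 0.3901]
eef_rot: [2.993, -0.177, 1.73]
force: [-0.2, 0.6, -1.0]
grip_width: 0.0943
grip_force: 0.0
```

Request:
apply_moves(
  increments=[
    {"tx":0,"ty":0,"tz":0,"ax":-0.214,"ay":0.083,"az":0.965},
    {"tx":0,"ty":0,"tz":0,"ax":-0.214,"ay":0.083,"az":0.965},
    {"tx":0,"ty":0,"tz":0,"ax":-0.214,"ay":0.083,"az":0.965},
    {"tx":0,"ty":0,"tz":0,"ax":-0.214,"ay":0.083,"az":0.965},
    {"tx":0,"ty":0,"tz":0,"ax":-0.214,"ay":0.083,"az":0.965},
    {"tx":0,"ty":0,"tz":0,"ax":-0.214,"ay":0.083,"az":0.965},
    {"tx":0,"ty":0,"tz":0,"ax":-0.214,"ay":0.083,"az":0.965},
    {"tx":0,"ty":0,"tz":0,"ax":-0.214,"ay":0.083,"az":0.965},
    {"tx":0,"ty":0,"tz":0,"ax":-0.214,"ay":0.083,"az":0.965},
    {"tx":0,"ty":0,"tz":0,"ax":-0.214,"ay":0.083,"az":0.965},
    {"tx":0,"ty":0,"tz":0,"ax":-0.214,"ay":0.083,"az":0.965},
    {"tx":0,"ty":0,"tz":0,"ax":-0.214,"ay":0.083,"az":0.965},
  ],
)

```text
time_s: 6.2
ee_pos: [0.4847, -0.2215, 0.3901]
eef_rot: [3.069, -0.395, 0.693]
force: [-0.3, -0.4, 0.3]
grip_width: 0.0942
grip_force: 0.0
```

Request:
apply_moves(
  increments=[
    {"tx":0,"ty":0,"tz":0,"ax":-0.214,"ay":0.083,"az":0.965},
    {"tx":0,"ty":0,"tz":0,"ax":-0.214,"ay":0.083,"az":0.965},
    {"tx":0,"ty":0,"tz":0,"ax":-0.214,"ay":0.083,"az":0.965},
    {"tx":0,"ty":0,"tz":0,"ax":-0.214,"ay":0.083,"az":0.965},
    {"tx":0,"ty":0,"tz":0,"ax":0,"ay":0,"az":0},
    {"tx":0,"ty":0,"tz":0,"ax":0,"ay":0,"az":0},
  ],
)

```text
time_s: 6.95
ee_pos: [0.4847, -0.2215, 0.3902]
eef_rot: [-3.141, -0.437, 0.331]
force: [-0.9, 0.0, 0.6]
grip_width: 0.0937
grip_force: 0.0
```

```bash
cat > dbg.py <<'E'
from h import *
import sys
def draw(n,c):
    im=cv2.imread(f'pics/{n}.png')
    for x in (.0,.075,.15,.25,.325):
      for y in (-.0185,.0185):
        q=proj(c,[tube(x,y,.018 if x<.2 else -.005)])[0]
        if abs(q).max()<2000: cv2.circle(im,tuple(int(v) for v in q),3,(255,0,255),1)
    q=proj(c,[tube(P['hx']+a,b,.063) for a,b in((-.013,-.01),(.013,-.01),(.013,.01),(-.013,.01))]).astype(int)
    cv2.polylines(im,[q.reshape(-1,1,2)],True,(0,255,255),1)
    cv2.imwrite(f'pics/{n}d.png',im)
E
python3 - <<'E'
from dbg import *
plan(tube(P['hx'],0,.045),Rtool(Rt()),.07)
draw('w2',shot('wrist','w2'))
E
```

```text
t 6.95 TCP [ 0.4847 -0.2215  0.3902] target [ 0.4824 -0.2216  0.3895] F [-0.9  0.   0.6]
 rot rows [-0.02 -0.    0.03] | shift rows before rot [-0.08 -0.02 -0.01] | after rot [-0.08 -0.02 -0.01]
```

View pics/w2d.png

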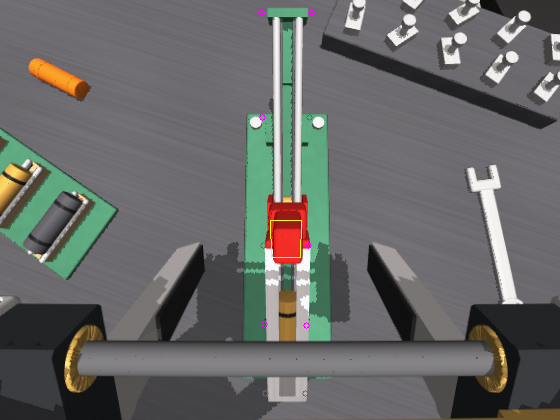

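The wrist view confirms the estimate: the drawn handle box at (286,239) and the tube edges fall on the real ones within about 1 mm. I'll descend 70 mm, grip the handle and slide it uphill.

Request:
apply_moves(
  increments=[
    {"tx":0,"ty":0,"tz":0.58,"ax":0,"ay":0,"az":0},
    {"tx":0,"ty":0,"tz":0.58,"ax":0,"ay":0,"az":0},
    {"tx":0,"ty":0,"tz":0.58,"ax":0,"ay":0,"az":0},
    {"tx":0,"ty":0,"tz":0.58,"ax":0,"ay":0,"az":0},
    {"tx":0,"ty":0,"tz":0,"ax":0,"ay":0,"az":0},
  ],
)

```text
time_s: 7.62
ee_pos: [0.5129, -0.2116, 0.3255]
eef_rot: [-3.139, -0.435, 0.329]
force: [0.4, 0.3, 0.0]
grip_width: 0.0943
grip_force: 0.0
```

Request:
apply_moves(
  increments=[
    {"tx":0,"ty":0,"tz":0,"ax":0,"ay":0,"az":0},
    {"tx":0,"ty":0,"tz":0,"ax":0,"ay":0,"az":0},
    {"tx":0,"ty":0,"tz":0,"ax":0,"ay":0,"az":0},
    {"tx":0,"ty":0,"tz":0,"ax":0,"ay":0,"az":0},
    {"tx":0,"ty":0,"tz":0,"ax":0,"ay":0,"az":0},
    {"tx":0,"ty":0,"tz":0,"ax":0,"ay":0,"az":0},
  ],
  jaw=1,
  force=40,
)

```text
time_s: 8.38
ee_pos: [0.5126, -0.2119, 0.3272]
eef_rot: [-3.141, -0.437, 0.329]
force: [-0.2, 0.2, -0.4]
grip_width: 0.0372
grip_force: 0.0
```

Request:
apply_moves(
  increments=[
    {"tx":0,"ty":0,"tz":0,"ax":0,"ay":0,"az":0},
    {"tx":0,"ty":0,"tz":0,"ax":0,"ay":0,"az":0},
    {"tx":0,"ty":0,"tz":0,"ax":0,"ay":0,"az":0},
    {"tx":0,"ty":0,"tz":0,"ax":0,"ay":0,"az":0},
  ],
)

```text
time_s: 8.88
ee_pos: [0.5127, -0.2125, 0.3272]
eef_rot: [3.141, -0.437, 0.329]
force: [3.8, -7.4, -2.1]
grip_width: 0.0197
grip_force: 40.0
```

Request:
apply_moves(
  increments=[
    {"tx":0.3,"ty":0,"tz":0,"ax":0,"ay":0,"az":0},
    {"tx":0.3,"ty":0,"tz":0,"ax":0,"ay":0,"az":0},
    {"tx":0.3,"ty":0,"tz":0,"ax":0,"ay":0,"az":0},
    {"tx":0.3,"ty":0,"tz":0,"ax":0,"ay":0,"az":0},
  ],
)

```text
time_s: 9.38
ee_pos: [0.5436, -0.202, 0.3424]
eef_rot: [3.141, -0.436, 0.329]
force: [1.0, -6.0, -1.8]
grip_width: 0.02
grip_force: 40.0
```

Request:
apply_moves(
  increments=[
    {"tx":0.3,"ty":0,"tz":0,"ax":0,"ay":0,"az":0},
    {"tx":0.3,"ty":0.01,"tz":0,"ax":0,"ay":0,"az":0},
    {"tx":0.3,"ty":0.01,"tz":0,"ax":0,"ay":0,"az":0},
    {"tx":0.3,"ty":0.01,"tz":0,"ax":0,"ay":0,"az":0},
    {"tx":0.3,"ty":0,"tz":0,"ax":0,"ay":0,"az":0},
    {"tx":0.3,"ty":0,"tz":0,"ax":0,"ay":0,"az":0},
    {"tx":0.3,"ty":0,"tz":0,"ax":0,"ay":0,"az":0},
    {"tx":0.25,"ty":0,"tz":0,"ax":0,"ay":0,"az":0},
    {"tx":0,"ty":0,"tz":0,"ax":0,"ay":0,"az":0},
    {"tx":0,"ty":0,"tz":0,"ax":0,"ay":0,"az":0},
  ],
)

```text
time_s: 10.62
ee_pos: [0.6042, -0.1815, 0.3723]
eef_rot: [-3.141, -0.437, 0.329]
force: [2.6, -2.8, -0.8]
grip_width: 0.0198
grip_force: 40.0
```

Run:
```python
from h import *
plan(tube(P['hx']+.107,0,.045),Rtool(Rt()),0)
```

```text
t 10.62 TCP [ 0.6042 -0.1815  0.3723] target [ 0.6022 -0.1809  0.3713] F [ 2.6 -2.8 -0.8]
 rot rows [-0.01 -0.01  0.01] | shift rows before rot [-0.07 -0.04  0.01] | after rot [-0.07 -0.04  0.01]
```

Request:
apply_moves(
  increments=[
    {"tx":0,"ty":0,"tz":0,"ax":0,"ay":0,"az":0},
    {"tx":0,"ty":0,"tz":0,"ax":0,"ay":0,"az":0},
    {"tx":0,"ty":0,"tz":0,"ax":0,"ay":0,"az":0},
    {"tx":0,"ty":0,"tz":-0.6,"ax":0,"ay":0,"az":0},
    {"tx":0,"ty":0,"tz":-0.8,"ax":0,"ay":0,"az":0},
    {"tx":0,"ty":0,"tz":-0.8,"ax":0,"ay":0,"az":0},
  ],
  jaw=0,
)

```text
time_s: 11.38
ee_pos: [0.577, -0.1908, 0.434]
eef_rot: [-3.141, -0.438, 0.329]
force: [1.0, -1.0, -0.4]
grip_width: 0.0767
grip_force: 0.0
```

Run:
```python
from h import *
P['o']=[.4525,-.2333,.049]; P['hx']=.175; json.dump(P,open('est.json','w'))
plan(P['pin'],Rtool(Ro.from_euler('Z',P['pyaw'],degrees=True).as_matrix()),.09)
```

```text
t 11.38 TCP [ 0.577  -0.1908  0.434 ] target [0.5287 0.1302 0.307 ] F [ 1.  -1.  -0.4]
 rot rows [-1.46 -4.87  6.57] | shift rows before rot [ -0.04 -10.65   4.66] | after rot [-4.24 -9.96  4.23]
```

Request:
apply_moves(
  increments=[
    {"tx":0,"ty":-0.97,"tz":0,"ax":0,"ay":0,"az":0},
    {"tx":0,"ty":-0.97,"tz":0,"ax":0,"ay":0,"az":0},
    {"tx":0,"ty":-0.97,"tz":0,"ax":0,"ay":0,"az":0},
    {"tx":0,"ty":-0.97,"tz":0,"ax":0,"ay":0,"az":0},
    {"tx":0,"ty":-0.97,"tz":0,"ax":0,"ay":0,"az":0},
    {"tx":0,"ty":-0.97,"tz":0.78,"ax":0,"ay":0,"az":0},
    {"tx":0,"ty":-0.97,"tz":0.78,"ax":0,"ay":0,"az":0},
    {"tx":0,"ty":-0.97,"tz":0.78,"ax":0,"ay":0,"az":0},
    {"tx":0,"ty":-0.97,"tz":0.78,"ax":0,"ay":0,"az":0},
    {"tx":0,"ty":-0.97,"tz":0.78,"ax":0,"ay":0,"az":0},
    {"tx":0,"ty":-0.97,"tz":0.78,"ax":0,"ay":0,"az":0},
  ],
)

```text
time_s: 12.75
ee_pos: [0.5302, 0.1323, 0.3058]
eef_rot: [-3.141, -0.438, 0.329]
force: [0.7, -1.1, -0.4]
grip_width: 0.0942
grip_force: 0.0
```

Request:
apply_moves(
  increments=[
    {"tx":0,"ty":0,"tz":0,"ax":-0.162,"ay":-0.541,"az":0.73},
    {"tx":0,"ty":0,"tz":0,"ax":-0.162,"ay":-0.541,"az":0.73},
    {"tx":0,"ty":0,"tz":0,"ax":-0.162,"ay":-0.541,"az":0.73},
    {"tx":0,"ty":0,"tz":0,"ax":-0.162,"ay":-0.541,"az":0.73},
    {"tx":0,"ty":0,"tz":0,"ax":-0.162,"ay":-0.541,"az":0.73},
    {"tx":0,"ty":0,"tz":0,"ax":-0.162,"ay":-0.541,"az":0.73},
    {"tx":0,"ty":0,"tz":0,"ax":-0.162,"ay":-0.541,"az":0.73},
    {"tx":0,"ty":0,"tz":0,"ax":-0.162,"ay":-0.541,"az":0.73},
    {"tx":0,"ty":0,"tz":0,"ax":-0.162,"ay":-0.541,"az":0.73},
    {"tx":0,"ty":0,"tz":0,"ax":0,"ay":0,"az":0},
    {"tx":0,"ty":0,"tz":0,"ax":0,"ay":0,"az":0},
  ],
)

```text
time_s: 14.12
ee_pos: [0.5303, 0.1314, 0.3057]
eef_rot: [-3.14, -0.001, -0.252]
force: [-0.1, 0.5, 0.2]
grip_width: 0.0941
grip_force: 0.0
```

Run:
```python
from dbg import *
R=Ro.from_euler('Z',P['pyaw'],degrees=True).as_matrix()
plan(P['pin'],Rtool(R),.09)
c=shot('wrist','w3')
draw('w3',c); im=cv2.imread('pics/w3d.png')
q=proj(c,[np.array(P['pin'])+R@[a,b,0] for a,b in((-.035,-.012),(.035,-.012),(.035,.012),(-.035,.012))]).astype(int)
cv2.polylines(im,[q.reshape(-1,1,2)],True,(255,0,255),1)
cv2.imwrite('pics/w3d.png',im)
```

```text
t 14.12 TCP [0.5303 0.1314 0.3057] target [0.5287 0.1302 0.307 ] F [-0.1  0.5  0.2]
 rot rows [-0.01 -0.01  0.01] | shift rows before rot [-0.04  0.05 -0.05] | after rot [-0.04  0.05 -0.04]
```

View pics/w3d.png

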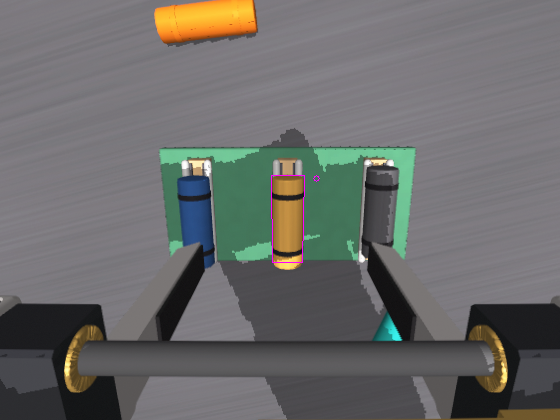

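The wrist view shows the brass pin between the blue and steel pins, and the predicted box (272-303,176-263) matches it. Fully open fingers (119 mm over their backs) would touch the neighbouring pins, so I'll half-close the jaw before descending.

Request:
apply_moves(
  increments=[
    {"tx":-0.04,"ty":0.05,"tz":0,"ax":0,"ay":0,"az":0},
    {"tx":0,"ty":0,"tz":0,"ax":0,"ay":0,"az":0},
    {"tx":0,"ty":0,"tz":0,"ax":0,"ay":0,"az":0},
    {"tx":0,"ty":0,"tz":0,"ax":0,"ay":0,"az":0},
    {"tx":0,"ty":0,"tz":0,"ax":0,"ay":0,"az":0},
  ],
  jaw=0.45,
)

```text
time_s: 14.8
ee_pos: [0.5288, 0.1304, 0.3051]
eef_rot: [-3.141, 0.001, -0.253]
force: [-0.2, 0.4, -0.2]
grip_width: 0.0519
grip_force: 0.0
```

Request:
apply_moves(
  increments=[
    {"tx":0,"ty":0,"tz":0.6,"ax":0,"ay":0,"az":0},
    {"tx":0,"ty":0,"tz":0.6,"ax":0,"ay":0,"az":0},
    {"tx":0,"ty":0,"tz":0.6,"ax":0,"ay":0,"az":0},
    {"tx":0,"ty":0,"tz":0.6,"ax":0,"ay":0,"az":0},
    {"tx":0,"ty":0,"tz":0.5,"ax":0,"ay":0,"az":0},
    {"tx":0,"ty":0,"tz":0,"ax":0,"ay":0,"az":0},
  ],
)

```text
time_s: 15.55
ee_pos: [0.5286, 0.1304, 0.2168]
eef_rot: [3.141, 0.003, -0.253]
force: [0.3, -1.0, 0.4]
grip_width: 0.0517
grip_force: 0.0
```

Request:
apply_moves(
  increments=[
    {"tx":0,"ty":0,"tz":0,"ax":0,"ay":0,"az":0},
    {"tx":0,"ty":0,"tz":0,"ax":0,"ay":0,"az":0},
    {"tx":0,"ty":0,"tz":0,"ax":0,"ay":0,"az":0},
    {"tx":0,"ty":0,"tz":0,"ax":0,"ay":0,"az":0},
    {"tx":0,"ty":0,"tz":0,"ax":0,"ay":0,"az":0},
  ],
  jaw=1,
  force=30,
)

```text
time_s: 16.18
ee_pos: [0.5288, 0.1305, 0.2185]
eef_rot: [-3.141, 0.0, -0.253]
force: [-0.1, 2.2, 3.0]
grip_width: 0.0233
grip_force: 30.0
```

Request:
apply_moves(
  increments=[
    {"tx":0,"ty":0,"tz":-0.5,"ax":0,"ay":0,"az":0},
    {"tx":0,"ty":0,"tz":-1,"ax":0,"ay":0,"az":0},
    {"tx":0,"ty":0,"tz":-1,"ax":0,"ay":0,"az":0},
    {"tx":0,"ty":0,"tz":-1,"ax":0,"ay":0,"az":0},
    {"tx":0,"ty":0,"tz":-1,"ax":0,"ay":0,"az":0},
    {"tx":0,"ty":0,"tz":-0.5,"ax":0,"ay":0,"az":0},
    {"tx":0,"ty":0,"tz":0,"ax":0,"ay":0,"az":0},
  ],
)

```text
time_s: 17.05
ee_pos: [0.5288, 0.1303, 0.3687]
eef_rot: [-3.141, -0.0, -0.253]
force: [0.0, -0.7, -1.6]
grip_width: 0.0228
grip_force: 30.0
```

Run:
```python
from h import *
plan(tube(.195),Rtool(Rt()),.09)
```

```text
t 17.05 TCP [0.5288 0.1303 0.3687] target [ 0.5118 -0.2131  0.3761] F [ 0.  -0.7 -1.6]
 rot rows [ 1.44  4.85 -6.56] | shift rows before rot [ 2.32 11.22 -0.26] | after rot [-3.73 10.65 -2.01]
```

Request:
apply_moves(
  increments=[
    {"tx":0,"ty":0,"tz":0,"ax":0.16,"ay":0.539,"az":-0.729},
    {"tx":0,"ty":0,"tz":0,"ax":0.16,"ay":0.539,"az":-0.729},
    {"tx":0,"ty":0,"tz":0,"ax":0.16,"ay":0.539,"az":-0.729},
    {"tx":0,"ty":0,"tz":0,"ax":0.16,"ay":0.539,"az":-0.729},
    {"tx":0,"ty":0,"tz":0,"ax":0.16,"ay":0.539,"az":-0.729},
    {"tx":0,"ty":0,"tz":0,"ax":0.16,"ay":0.539,"az":-0.729},
    {"tx":0,"ty":0,"tz":0,"ax":0.16,"ay":0.539,"az":-0.729},
    {"tx":0,"ty":0,"tz":0,"ax":0.16,"ay":0.539,"az":-0.729},
    {"tx":0,"ty":0,"tz":0,"ax":0.16,"ay":0.539,"az":-0.729},
  ],
)

```text
time_s: 18.18
ee_pos: [0.5287, 0.1303, 0.3664]
eef_rot: [3.141, -0.434, 0.331]
force: [-0.2, 0.1, -1.7]
grip_width: 0.0233
grip_force: 30.0
```

Request:
apply_moves(
  increments=[
    {"tx":-0.62,"ty":0.888,"tz":-0.335,"ax":0,"ay":0,"az":0},
    {"tx":-0.62,"ty":0.888,"tz":-0.335,"ax":0,"ay":0,"az":0},
    {"tx":-0.62,"ty":0.888,"tz":-0.335,"ax":0,"ay":0,"az":0},
    {"tx":-0.62,"ty":0.888,"tz":-0.335,"ax":0,"ay":0,"az":0},
    {"tx":-0.62,"ty":0.888,"tz":-0.335,"ax":0,"ay":0,"az":0},
    {"tx":-0.62,"ty":0.888,"tz":-0.335,"ax":0,"ay":0,"az":0},
    {"tx":0,"ty":0.888,"tz":0,"ax":0,"ay":0,"az":0},
    {"tx":0,"ty":0.888,"tz":0,"ax":0,"ay":0,"az":0},
    {"tx":0,"ty":0.888,"tz":0,"ax":0,"ay":0,"az":0},
    {"tx":0,"ty":0.888,"tz":0,"ax":0,"ay":0,"az":0},
    {"tx":0,"ty":0.888,"tz":0,"ax":0,"ay":0,"az":0},
    {"tx":0,"ty":0.888,"tz":0,"ax":0,"ay":0,"az":0},
  ],
)

```text
time_s: 19.68
ee_pos: [0.5122, -0.2139, 0.3741]
eef_rot: [-3.14, -0.433, 0.327]
force: [-0.0, 0.5, -2.6]
grip_width: 0.0233
grip_force: 30.0
```

Request:
apply_moves(
  increments=[
    {"tx":0,"ty":0,"tz":0,"ax":0,"ay":0,"az":0},
    {"tx":0,"ty":0,"tz":0,"ax":0,"ay":0,"az":0},
  ],
)

```text
time_s: 19.92
ee_pos: [0.5119, -0.2126, 0.3747]
eef_rot: [-3.14, -0.433, 0.328]
force: [0.1, -0.1, -2.5]
grip_width: 0.0231
grip_force: 30.0
```

Run:
```python
from dbg import *
P['hx']=.2825
plan(tube(.195),Rtool(Rt()),.09)
draw('w4',shot('wrist','w4'))
```

```text
t 19.93 TCP [ 0.5119 -0.2126  0.3747] target [ 0.5118 -0.2131  0.3761] F [ 0.1 -0.1 -2.5]
 rot rows [-0.02  0.03 -0.  ] | shift rows before rot [ 0.01  0.01 -0.05] | after rot [ 0.01  0.01 -0.05]
```

View pics/w4d.png

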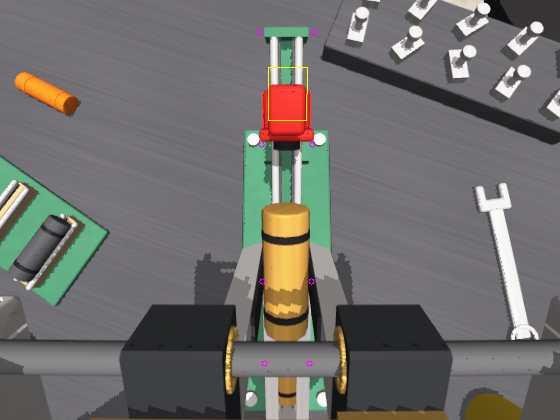

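The pin is held in line over the rails: its centre is at column 286 and the rails' is at 286.5. The cap is parked uphill with its nose at about row 148, so I'll lower the pin at x≈0.19.

Request:
apply_moves(
  increments=[
    {"tx":-0.1,"ty":0.01,"tz":0.55,"ax":0,"ay":0,"az":0},
    {"tx":-0.05,"ty":0,"tz":0.6,"ax":0,"ay":0,"az":0},
    {"tx":0,"ty":0,"tz":0.6,"ax":0,"ay":0,"az":0},
    {"tx":0,"ty":0,"tz":0.6,"ax":0,"ay":0,"az":0},
    {"tx":0,"ty":0,"tz":0.35,"ax":0,"ay":0,"az":0},
    {"tx":0,"ty":0,"tz":0.05,"ax":0,"ay":0,"az":0},
    {"tx":0,"ty":0,"tz":0,"ax":0,"ay":0,"az":0},
  ],
)

```text
time_s: 20.85
ee_pos: [0.5413, -0.2033, 0.2991]
eef_rot: [-3.141, -0.435, 0.329]
force: [-0.6, 2.7, -5.3]
grip_width: 0.0233
grip_force: 30.0
```

Request:
apply_moves(
  increments=[
    {"tx":0,"ty":0,"tz":0.05,"ax":0,"ay":0,"az":0},
    {"tx":0,"ty":0,"tz":0.05,"ax":0,"ay":0,"az":0},
    {"tx":0,"ty":0,"tz":0,"ax":0,"ay":0,"az":0},
  ],
)

```text
time_s: 21.22
ee_pos: [0.5425, -0.2029, 0.2969]
eef_rot: [3.141, -0.436, 0.329]
force: [-2.7, 4.5, 0.2]
grip_width: 0.0233
grip_force: 30.0
```

Run:
```python
from h import *
o=get_obs();plan(tube(.19),Rtool(Rt()),0)
print(Rt().T@o['force'])
```

```text
t 21.23 TCP [ 0.5425 -0.2029  0.2969] target [ 0.5435 -0.2023  0.2924] F [-2.7  4.5  0.2]
 rot rows [-0.    0.01  0.01] | shift rows before rot [-0.03 -0.01  0.15] | after rot [-0.03 -0.01  0.15]
[-0.88250403  5.09367442  0.65511492]
```

Request:
apply_moves(
  increments=[
    {"tx":0,"ty":-0.03,"tz":0.04,"ax":0,"ay":0,"az":0},
    {"tx":0,"ty":0,"tz":0.03,"ax":0,"ay":0,"az":0},
    {"tx":0,"ty":0,"tz":0,"ax":0,"ay":0,"az":0},
  ],
)

```text
time_s: 21.6
ee_pos: [0.5429, -0.2023, 0.2953]
eef_rot: [3.14, -0.436, 0.329]
force: [-9.4, 0.8, 6.9]
grip_width: 0.0234
grip_force: 30.0
```

Run:
```python
from h import *
o=get_obs();plan(tube(.19),Rtool(Rt()),0)
print(Rt().T@o['force'])
```

```text
t 21.6 TCP [ 0.5429 -0.2023  0.2953] target [ 0.5435 -0.2023  0.2924] F [-9.4  0.8  6.9]
 rot rows [0.01 0.01 0.01] | shift rows before rot [-0.02  0.01  0.09] | after rot [-0.02  0.01  0.09]
[-4.9273963   3.76812757  9.93305776]
```

Request:
apply_moves(
  increments=[
    {"tx":0,"ty":0,"tz":0,"ax":0,"ay":0,"az":0},
    {"tx":0,"ty":0,"tz":0,"ax":0,"ay":0,"az":0},
    {"tx":0,"ty":0,"tz":0,"ax":0,"ay":0,"az":0},
    {"tx":0,"ty":0,"tz":0,"ax":0,"ay":0,"az":0},
    {"tx":0,"ty":0,"tz":-0.5,"ax":0,"ay":0,"az":0},
    {"tx":0,"ty":0,"tz":-0.8,"ax":0,"ay":0,"az":0},
    {"tx":0,"ty":0,"tz":-0.8,"ax":0,"ay":0,"az":0},
    {"tx":0,"ty":0,"tz":-0.9,"ax":0,"ay":0,"az":0},
    {"tx":0,"ty":0,"tz":0,"ax":0,"ay":0,"az":0},
  ],
  jaw=0.2,
)

```text
time_s: 22.72
ee_pos: [0.5066, -0.2145, 0.3785]
eef_rot: [3.138, -0.438, 0.329]
force: [-0.3, 0.5, -0.0]
grip_width: 0.0754
grip_force: 0.0
```

Run:
```python
from dbg import *
P['hx']=.2825-.006
plan(tube(P['hx'],0,.045),Rtool(Rt()),.0)
draw('w5',shot('wrist','w5'))
```

```text
t 22.73 TCP [ 0.5066 -0.2145  0.3785] target [ 0.5997 -0.1832  0.3698] F [-0.3  0.5 -0. ]
 rot rows [ 0.03 -0.01  0.01] | shift rows before rot [2.84 0.01 1.65] | after rot [2.84 0.01 1.65]
```

View pics/w5d.png

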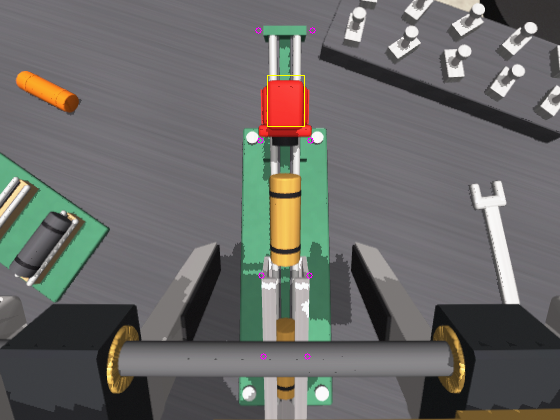

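The brass pin now lies on the rails in line, at (286,220), between the mouth and the cap nose. I'll grip the handle, at about (287,104).

Request:
apply_moves(
  increments=[
    {"tx":0.69,"ty":0,"tz":0,"ax":0,"ay":0,"az":0},
    {"tx":0.69,"ty":0,"tz":0,"ax":0,"ay":0,"az":0},
    {"tx":0.69,"ty":0,"tz":0,"ax":0,"ay":0,"az":0},
    {"tx":0.69,"ty":0,"tz":0,"ax":0,"ay":0,"az":0},
    {"tx":0,"ty":0,"tz":0.55,"ax":0,"ay":0,"az":0},
    {"tx":0,"ty":0,"tz":0.55,"ax":0,"ay":0,"az":0},
    {"tx":0,"ty":0,"tz":0.55,"ax":0,"ay":0,"az":0},
  ],
)

```text
time_s: 23.65
ee_pos: [0.598, -0.1832, 0.3638]
eef_rot: [-3.14, -0.433, 0.328]
force: [0.6, 0.4, 0.2]
grip_width: 0.075
grip_force: 0.0
```

Request:
apply_moves(
  increments=[
    {"tx":0,"ty":0,"tz":0,"ax":0,"ay":0,"az":0},
    {"tx":0,"ty":0,"tz":0,"ax":0,"ay":0,"az":0},
    {"tx":0,"ty":0,"tz":0,"ax":0,"ay":0,"az":0},
    {"tx":0,"ty":0,"tz":0,"ax":0,"ay":0,"az":0},
    {"tx":0,"ty":0,"tz":0,"ax":0,"ay":0,"az":0},
    {"tx":0,"ty":0,"tz":0,"ax":0,"ay":0,"az":0},
    {"tx":0,"ty":0,"tz":0,"ax":0,"ay":0,"az":0},
    {"tx":0,"ty":0,"tz":0,"ax":0,"ay":0,"az":0},
  ],
  jaw=1,
  force=55,
)

```text
time_s: 24.65
ee_pos: [0.598, -0.1834, 0.3662]
eef_rot: [3.141, -0.435, 0.328]
force: [0.9, -3.4, -0.2]
grip_width: 0.0197
grip_force: 55.0
```

Request:
apply_moves(
  increments=[
    {"tx":-0.28,"ty":0,"tz":0,"ax":0,"ay":0,"az":0},
    {"tx":-0.28,"ty":0,"tz":0,"ax":0,"ay":0,"az":0},
    {"tx":-0.28,"ty":0,"tz":0,"ax":0,"ay":0,"az":0},
    {"tx":-0.28,"ty":0,"tz":0,"ax":0,"ay":0,"az":0},
    {"tx":-0.28,"ty":0,"tz":0,"ax":0,"ay":0,"az":0},
    {"tx":-0.28,"ty":0,"tz":0,"ax":0,"ay":0,"az":0},
    {"tx":-0.28,"ty":0,"tz":0,"ax":0,"ay":0,"az":0},
    {"tx":-0.28,"ty":0,"tz":0,"ax":0,"ay":0,"az":0},
    {"tx":-0.28,"ty":0,"tz":0,"ax":0,"ay":0,"az":0},
    {"tx":-0.28,"ty":0,"tz":0,"ax":0,"ay":0,"az":0},
  ],
)

```text
time_s: 25.9
ee_pos: [0.5254, -0.2081, 0.3304]
eef_rot: [3.141, -0.435, 0.328]
force: [6.4, -5.7, -3.2]
grip_width: 0.0201
grip_force: 55.0
```

Request:
apply_moves(
  increments=[
    {"tx":-0.1,"ty":0,"tz":0,"ax":0,"ay":0,"az":0},
    {"tx":-0.1,"ty":0,"tz":0,"ax":0,"ay":0,"az":0},
    {"tx":-0.1,"ty":0,"tz":0,"ax":0,"ay":0,"az":0},
  ],
)

```text
time_s: 26.28
ee_pos: [0.5178, -0.2108, 0.3267]
eef_rot: [3.141, -0.435, 0.328]
force: [7.0, -5.2, -0.3]
grip_width: 0.0198
grip_force: 55.0
```

Request:
apply_moves(
  increments=[
    {"tx":-0.1,"ty":0,"tz":0,"ax":0,"ay":0,"az":0},
    {"tx":-0.1,"ty":0,"tz":0,"ax":0,"ay":0,"az":0},
  ],
)

```text
time_s: 26.52
ee_pos: [0.513, -0.2123, 0.3245]
eef_rot: [3.14, -0.437, 0.328]
force: [9.1, -5.5, -2.7]
grip_width: 0.0197
grip_force: 55.0
```

Run:
```python
from h import *
o=get_obs();plan(tube(.170,0,.045),Rtool(Rt()),0)
print(Rt().T@o['force'])
```

```text
t 26.52 TCP [ 0.513  -0.2123  0.3245] target [ 0.5083 -0.2143  0.3248] F [ 9.1 -5.5 -2.7]
 rot rows [ 0.02 -0.01  0.  ] | shift rows before rot [-0.15  0.01 -0.08] | after rot [-0.15  0.01 -0.08]
[ 5.07485324 -8.18820206 -5.35752915]
```

Request:
apply_moves(
  increments=[
    {"tx":-0.1,"ty":0,"tz":0,"ax":0,"ay":0,"az":0},
    {"tx":-0.1,"ty":0,"tz":0,"ax":0,"ay":0,"az":0},
  ],
)

```text
time_s: 26.78
ee_pos: [0.5073, -0.2143, 0.3215]
eef_rot: [3.141, -0.435, 0.328]
force: [-0.3, -8.2, -1.7]
grip_width: 0.0197
grip_force: 55.0
```

Request:
apply_moves(
  increments=[
    {"tx":-0.1,"ty":0,"tz":0,"ax":0,"ay":0,"az":0},
    {"tx":0,"ty":0,"tz":0,"ax":0,"ay":0,"az":0},
  ],
)

```text
time_s: 27.02
ee_pos: [0.5057, -0.2147, 0.3209]
eef_rot: [3.14, -0.438, 0.328]
force: [17.9, -2.9, -4.8]
grip_width: 0.0197
grip_force: 55.0
```

Request:
apply_moves(
  increments=[
    {"tx":-0.1,"ty":0,"tz":0,"ax":0,"ay":0,"az":0},
    {"tx":0,"ty":0,"tz":0,"ax":0,"ay":0,"az":0},
  ],
)

```text
time_s: 27.28
ee_pos: [0.5044, -0.2149, 0.3205]
eef_rot: [3.138, -0.443, 0.329]
force: [38.7, 5.3, -8.0]
grip_width: 0.0195
grip_force: 55.0
```

Run:
```python
from h import *
o=get_obs();plan(tube(.170,0,.045),Rtool(Rt()),0)
print(Rt().T@o['force'])
```

```text
t 27.27 TCP [ 0.5044 -0.2149  0.3205] target [ 0.5083 -0.2143  0.3248] F [38.7  5.3 -8. ]
 rot rows [ 0.04 -0.07  0.  ] | shift rows before rot [ 0.18  0.02 -0.07] | after rot [ 0.18  0.02 -0.07]
[ 31.31011625  -7.47052143 -23.45146595]
```

Request:
apply_moves(
  increments=[
    {"tx":0.1,"ty":0,"tz":-0.05,"ax":0,"ay":0,"az":0},
    {"tx":0,"ty":0,"tz":0,"ax":0,"ay":0,"az":0},
  ],
)

```text
time_s: 27.52
ee_pos: [0.5056, -0.2147, 0.321]
eef_rot: [3.14, -0.438, 0.328]
force: [32.3, -3.3, -20.6]
grip_width: 0.0198
grip_force: 55.0
```

Request:
apply_moves(
  increments=[
    {"tx":0,"ty":0,"tz":0,"ax":0,"ay":0,"az":0},
    {"tx":0,"ty":0,"tz":0,"ax":0,"ay":0,"az":0},
    {"tx":0,"ty":0,"tz":0,"ax":0,"ay":0,"az":0},
    {"tx":0,"ty":0,"tz":0,"ax":0,"ay":0,"az":0},
    {"tx":0,"ty":0,"tz":0,"ax":0,"ay":0,"az":0},
    {"tx":0,"ty":0,"tz":-0.8,"ax":0,"ay":0,"az":0},
    {"tx":0,"ty":0,"tz":-0.9,"ax":0,"ay":0,"az":0},
    {"tx":0,"ty":0,"tz":-0.9,"ax":0,"ay":0,"az":0},
    {"tx":-0.8,"ty":0,"tz":-0.5,"ax":0,"ay":0,"az":0},
    {"tx":-0.8,"ty":0,"tz":0,"ax":0,"ay":0,"az":0},
    {"tx":0,"ty":0,"tz":0,"ax":0,"ay":0,"az":0},
  ],
  jaw=0,
)

```text
time_s: 28.9
ee_pos: [0.4257, -0.242, 0.3858]
eef_rot: [-3.141, -0.434, 0.327]
force: [-0.0, 0.8, 0.4]
grip_width: 0.094
grip_force: 0.0
```

Run:
```python
from dbg import *
P['hx']=.1675
w=shot('wrist','w6'); s=shot('side','s6')
for k,x in dict(mouth=.15,low=0,j=.07).items(): print(k,proj(s,[tube(x,0,.012)]).round(1),proj(w,[tube(x,0,.012)]).round(1))
for n in('w2','w6'):
    c=load(n);h=cv2.cvtColor(cv2.imread(f'pics/{n}.png'),cv2.COLOR_BGR2HSV)
    m=cv2.inRange(h,(0,160,60),(5,255,255))|cv2.inRange(h,(175,160,60),(180,255,255))
    m[:, :220]=0;m[:,360:]=0; ys,xs=np.nonzero(m)
    # uphill/downhill red extents cast onto the cap-body-level plane z_t=.01
    for y in(ys.min(),ys.max()):
        o,d=ray(c,[(xs[ys==y].mean(),y)]); R=Rt(); a=R.T@(o-np.array(P['o'])); e=R.T@d[0]; print(n,y,(a+e*((.01-a[2])/e[2])).round(4))
a=cv2.imread('pics/w6.png')[100:420,130:430];b=cv2.resize(cv2.imread('pics/side0.png')[215:325,300:380],None,fx=3,fy=3);q=cv2.resize(cv2.imread('pics/s6.png')[215:325,300:380],None,fx=3,fy=3)
o=np.zeros((330,780,3),np.uint8);o[:320,:300]=a;o[:,300:540]=b;o[:,540:]=q;cv2.imwrite('pics/chk.png',o)
```

```text
mouth [[350.4 243.8]] [[286.4 167.2]]
low [[317.  298.9]] [[286.6 321. ]]
j [[332.8 272.8]] [[286.5 254.6]]
w2 195 [0.1901 0.0006 0.01  ]
w2 263 [ 0.1305 -0.0005  0.01  ]
w6 129 [ 0.1814 -0.001   0.01  ]
w6 172 [0.1456 0.0004 0.01  ]
```

View pics/chk.png

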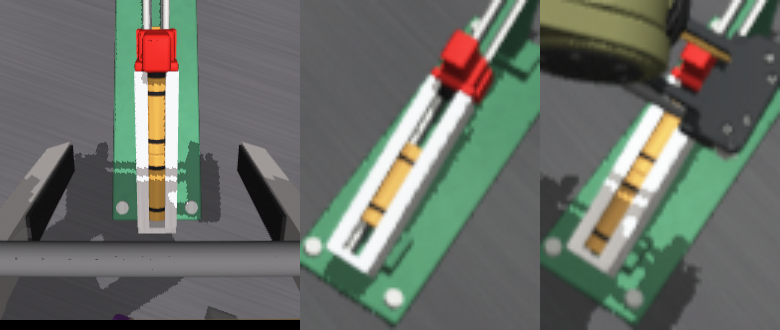

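Both brass pins are in the tube, low end to mouth, with the cap over the mouth. I'll check that it is fully home by comparing the fixed scene camera's red blob with the start picture.

Run:
```python
from h import *
shot('scene','sc6')
for n in('scene0','sc6','side0','s6'):
    h=cv2.cvtColor(cv2.imread(f'pics/{n}.png'),cv2.COLOR_BGR2HSV)
    m=(cv2.inRange(h,(0,160,60),(5,255,255))|cv2.inRange(h,(175,160,60),(180,255,255)))
    k,l,s,ce=cv2.connectedComponentsWithStats(m)
    print(n,[(s[i].tolist(),ce[i].round(1).tolist()) for i in range(1,k) if s[i,4]>30])
c=load('scene0'); print(proj(c,[tube(.17,0,.06),tube(.18,0,.06)]))
```

```text
scene0 [([168, 125, 12, 23, 128], [173.3, 135.2]), ([154, 156, 7, 7, 42], [157.2, 159.0]), ([204, 191, 12, 28, 175], [209.1, 203.2])]
sc6 [([168, 125, 12, 23, 128], [173.4, 135.3]), ([154, 156, 7, 7, 40], [157.0, 158.8]), ([204, 191, 12, 29, 175], [209.1, 203.2])]
side0 [([344, 225, 20, 24, 271], [354.3, 236.9]), ([402, 344, 15, 15, 171], [409.3, 350.9])]
s6 [([344, 229, 15, 16, 131], [351.0, 236.7]), ([403, 344, 14, 15, 170], [409.2, 350.9])]
[[208.74251929 193.52206362]
 [208.10535998 195.11738983]]
```

The red cap's centroid matches the start to within 0.1 px (under 1 mm), so the cap is home.

```bash
python3 -c "
from station import hand_in; print(hand_in())"
```

```text
the job is handed in; nothing more can be done
None
```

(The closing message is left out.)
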